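Tighten the sight-glass ring in a canister lid with a pin spanner

ROBOT

A 6-joint arm with a two-finger parallel gripper is mounted at the origin on the work surface. World frame = base frame: x ahead of the robot, y to its left, z up, the work surface at z = 0. Lengths are in mm, angles in rad, forces in N, time in s.
With the tool pointing down it reaches from about 375 to 925 mm from the base axis. Payload 5.7 kg.
Tool frame: the origin (TCP) lies at the very end of the fingers, on their centre line; the grasp point (between the pads) lies 19 mm behind it; z points along the fingers, x is the direction in which the jaws open and shut, and the axes are right-handed (so a half turn about z gives the same grasp; the last joint's range is limited). The gripper opens to 85 mm and grips with 20 to 120 N. Pads are 22 mm wide; open, the fingers measure 114 mm over their backs; the gripper's body (76 mm by 85 mm) begins 54 mm behind the grasp point. The pads swing forward as they close: fully open they stand 13 mm farther back than shut.
Start: joints at [-0.115, 0.359, 1.51, -0, 1.272, -0.115], TCP at [599.969, -0.004, 231.267] pointing down, gripper open.
Joint ranges: [-2.97, 2.97], [-1.01, 2.36], [0.21, 2.38], [-0.96, 4.11], [0.2, 2.71], [-2.98, 2.98]. Speed limits (rad/s): [2.39, 2.39, 3.14, 3.14, 3.14, 3.14].

INTERFACE

Orientations are given as a 3x3 rotation matrix whose columns are the frame's x, y, z axes.
In Python, from station import bot gives the robot as it stands.
- The arm moves only by the tool carry_out, never from a script. Its argument "series" is a list of rows, each a list of 3 entries, a list of its own where there are three numbers: the opening, from 0 (shut) to 1 (fully open), then the shift along the tool's x, y, z in mm, then the turn about the tool's z in degrees. A call has 1 to 8 rows; each row shifts and turns the commanded pose from where the row before left it, along the tool's axes as they then stand; what a row does not reach is not made up. A row lasts 1/12 s, in which the tool goes at most 41.7 mm and 7.16 degrees, less where a joint would pass 70% of its speed; a pose out of reach is approached as far as the arm can. A call with a gripper value outside its range is refused whole. The fingers move at their own pace and stop on an object; "grip_force" is the grip in N (left out, the last holds). Time passes only in rows, so rows that do not move let the fingers close. It gives the time, the measured TCP pose, the force and the opening at its end, in the units of the state.
- bot.state(): the state, without advancing time (a new reading comes with each control period).
- bot.camera(name): name is "scene" or "side" or "wrist"; returns a dict with "color" (400x640x3 uint8, red, green, blue), "range_z" (400x640 float32, mm along the optical axis (not along the pixel's ray), 0 where there is no reading), "fovy" (degrees; the focal length in pixels is half the picture's height over the tangent of half this angle, whatever the lens; pixels are square), "cx", "cy" (the principal point, pixels), "rvec" (rotation vector, rad) and "tvec" (3), from world to camera coordinates, as OpenCV has them. Camera axes: x right, y down, z forward; pixel columns grow to the right and rows downward; lengths in mm; the calibration is good to about 2 mm. A picture is of the moment at which its call begins.
- bot.job_done(): hands the job in, once; it reports no verdict.
The state is a dict: "t": time; "joint_positions": joint angles; "qvel": joint speeds; "joint_efforts": joint torques, N m; "tool_pos": TCP position; "ee_rot": TCP orientation; "ft_force": force on the tool from outside, world axes, zero at the start; "torque": the same for the moment, N m; "finger_gap": finger opening in mm.
Only numpy, scipy, OpenCV 4.12 (cv2) and the standard library are available. Lean on these libraries where they do the work, as an engineer would, in place of code of your own. Each camera call takes 0.05 s, during which the arm holds its last target. There are 200 camera calls.

TASK

The brass ring that holds the sight glass in the lid of the steel canister has worked loose: take the two-pin spanner from the white shelf board, set both pins fully down in the ring's holes, turn the ring clockwise until it comes home and nip it up to about half a newton-metre, no harder, without shoving the canister or turning it round. Then lift the spanner out and set it down gently on the shelf board again, standing on its pins and handle end clear of the canister, and leave the moka pot, the glasses and the spoon rest where they are.

Things in the scene. Friction and masses are not known exactly. Their poses are not given: they have to be found in the camera images.
- spanner_grip (a point): Loose two-pin spanner, 0.18 kg, standing on its pins and handle foot. Point: centre of its upright black grip (24 mm along x, 32 mm along y, 46 mm high, top 22 mm above the point), 40 mm above the pin tips. z up; x along the cross bar that carries the pins; the flat handle (18 mm wide) runs from the grip to -y, with a foot at 87 mm. Needs a firm grip (about 45 N) or it twists.
- spanner_tips (a point): Point midway between the spanner's two pin tips, 40 mm below spanner_grip, same axes. Pins: 6 mm thick, ends tapered, 32 mm either side of it along x, reaching 7.5 mm below the steel cross bar (76 x 16 x 8 mm, underside 32.5 mm below spanner_grip). The spanner fits either way round.
- ring_top (a point): Recessed brass ring in the canister's lid: 84 mm outside, 46 mm inside, 9 mm thick, inside a raised rim (90 mm inside, 4 to 5 mm higher than the ring). Point: centre of its top face; z up, x along the line of its two holes. The spanner is fully in when its cross bar rests on the ring: spanner_grip 32.5 mm above this point.
- ring_hole (a point): Mouth of one hole, 32 mm from ring_top along x, the other oppo 7 mm wide, right through. The ring is on a coarse thread (6 mm a turn), tightens clockwise from above against 0.15 N m, has 0.6 to 1.1 rad to go and stays where left. Its end is not marked, only felt: there it stops dead, torque rising some 0.2 N m per 0.01 rad. 0.4 to 0.6 N m is right; towards 1 N m cracks the glass.
- canister_top (a point): Closed round stainless canister: 114 mm across at the lid, 112 mm high, about 1.4 kg, loose, on a silicone foot that holds it against about 0.8 N m. Point: centre of the lid's rim at its top; z up. The lid sits on it at any angle and does not turn on it.
- canister_edge (a point): Point on the canister's rim at its top, 57 mm from canister_top along the canister's x; it moves if the canister is turned.
- shelf: White painted shelf board lying fixed on the work surface, 360 mm (x) by 660 mm (y), origin at the centre of its underside; its upper face is 18 mm above the work surface, with a lip 12 mm high and 10 mm wide round the edge.
- moka_mid (a point): Squat aluminium moka pot, bystander: 94 mm across, 127 mm high, black handle reaching 69 mm from its axis; point on its axis 60 mm above the board.
- tumbler0_mid (a point): Glass espresso tumbler, bystander: 60 mm across, 66 mm high; its centre.
- tumbler1_mid (a point): Second glass espresso tumbler like the first; its centre.
- lemon_mid (a point): Lemon-shaped ceramic spoon rest, bystander: 118 x 74 mm, 15 mm high; its centre, half-way up.
Mind the look-alikes: they are no part of the job. Leave any blue or orange look-alike of the part that bears spanner_grip alone.

How it is judged:
By the outcome, as a careful person would: the job done as asked, in the order asked, and still so for the second after the job is handed in, with the robot touching nothing.
It also fails if it takes over 72 s, if anything falls off the work surface, if the arm or the gripper's body presses on something with over 40 N, if the wrist force passes 120 N, or if a joint passes its speed limit or range.

## Working session

There is one attempt and no reset: what is moved stays moved. The work goes in short steps, Python scripts to look and compute and a tool call to move; the robot and the scene stay as the last step left them, time stands still between calls to the robot, and variables do not carry over. Pictures are saved under pics/ and viewed, about 8 in all and at most 12, crops included, and the job is handed in when it is done.

Besides the shell and the picture viewer there is one more tool, called after "Request:" by a JSON object that holds its "op" and its "data". carry_out: Moves the arm, as the interface text tells. Its arguments: {"type":"object","properties":{"series":{"type":"array","items":{"type":"array"}},"grip_force":{"type":"number"}},"required":["series"]}

```bash
ls; mkdir -p pics
cat > h.py <<'E'
import numpy as np, cv2
from station import bot
def cam(n):
    c=bot.camera(n); c['f']=200/np.tan(np.radians(c['fovy'])/2)
    c['R']=cv2.Rodrigues(np.array(c['rvec'],float))[0]; c['t']=np.array(c['tvec'],float).ravel(); return c
def save(c,name,box=None,s=1):
    im=c['color'][:,:,::-1]
    if box: x0,y0,x1,y1=box; im=im[y0:y1,x0:x1]
    cv2.imwrite('pics/'+name,cv2.resize(im,None,fx=s,fy=s,interpolation=cv2.INTER_CUBIC))
def ray(c,u,v,z):
    d=c['R'].T@np.array([(u-c['cx'])/c['f'],(v-c['cy'])/c['f'],1]); o=-c['R'].T@c['t']
    return o+d*(z-o[2])/d[2]
def pts(c):
    v,u=np.mgrid[0:400,0:640]; Z=c['range_z'].astype(float)
    P=np.stack([(u-c['cx'])/c['f']*Z,(v-c['cy'])/c['f']*Z,Z],-1)-c['t']
    W=P@c['R']; W[Z==0]=np.nan; return W
def proj(c,p):
    q=c['R']@np.array(p,float)+c['t']; return q[:2]/q[2]*c['f']+[c['cx'],c['cy']]
E
python3 - <<'E'
from h import *
ims=[]
for n in ['scene','side','wrist']:
    c=cam(n); save(c,n+'0.png',s=1.25 if n!='wrist' else 1); print(n,-c['R'].T@c['t'],c['R'][2],c['f'],c['cx'],c['cy'])
s=bot.state(); print(s)
E
```

```text
pics
scene [1245.59266568 -265.28371861 1058.91070046] [-0.58201167  0.17054778 -0.79509488] 449.1527323674032 322.2611868696178 197.3733479479343
side [ 485.58697313 -891.79233672  738.90927553] [ 0.05327836  0.79452503 -0.60488958] 389.666650480747 321.08196370810055 201.7319433128757
wrist [600.26005224  78.15687819 371.90871594] [-0.00245418 -0.30618507 -0.95196884] 310.52821503027695 318.93289472240616 193.56155973717688
{'t': 0.15, 'joint_positions': array([-1.15138405e-01,  3.59327313e-01,  1.51122018e+00,  1.49589492e-05,
        1.27248927e+00, -1.15092516e-01]), 'qvel': array([ 0.00073209, -0.0018897 , -0.00236772, -0.00099164,  0.00018994,
        0.00075998]), 'joint_efforts': array([ 1.72794025e-04, -5.28028965e+01, -2.78930157e+01, -4.07995576e-04,
        8.21093854e-03, -1.54210170e-05]), 'tool_pos': array([5.99460221e+02, 3.70794735e-02, 2.30640138e+02]), 'ee_rot': array([[ 9.99998972e-01, -5.04248577e-05, -1.43289946e-03],
       [-5.01668314e-05, -9.99999983e-01,  1.80108287e-04],
       [-1.43290852e-03, -1.80036218e-04, -9.99998957e-01]]), 'ft_force': array([ 0.11445434, -0.08409653,  0.69422096]), 'torque': array([-0.03112754, -0.01486751,  0.05064422]), 'finger_gap': 85.43131717321486}
```

View pics/scene0.png

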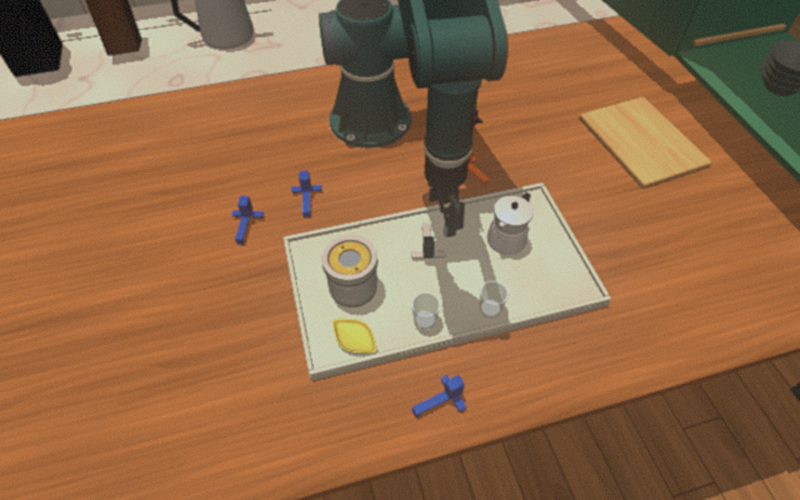

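View pics/wrist0.png

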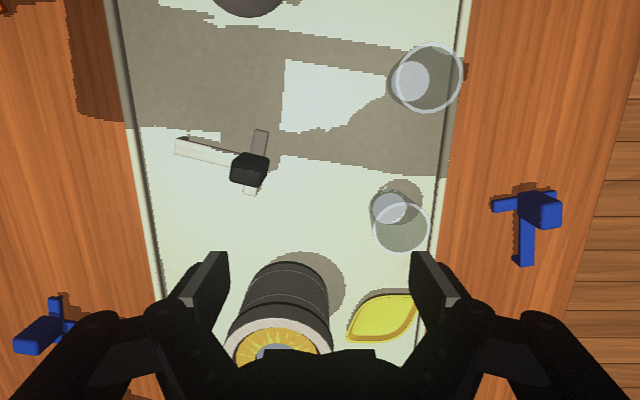

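The scene view shows these spanner candidates:
- The black-gripped spanner on the white board, at scene (428,240) and wrist (250,168). This one fits the description.
- Blue look-alikes at scene (245,215), (306,190) and (445,395).
- An orange one at scene (475,165), behind the arm.

The canister is at scene (350,265). I'll measure it and check one close crop.

Run:
```python
from h import *
c=cam('wrist'); W=pts(c); hsv=cv2.cvtColor(c['color'],cv2.COLOR_RGB2HSV)
save(c,'w1.png',(150,110,310,210),5)
reg=np.zeros((400,640),bool); reg[110:215,155:300]=1
top=reg&(W[...,2]>70)&(W[...,2]<90); p=W[top]; print('grip top',top.sum(),p.mean(0),cv2.minAreaRect(p[:,:2].astype(np.float32)))
bar=reg&(W[...,2]>24)&(W[...,2]<60); q=W[bar]; print('steel',bar.sum(),np.nanmin(q,0),np.nanmax(q,0),np.histogram(q[:,2],12))
for n in ['scene','side']:
    c=cam(n); W=pts(c); hsv=cv2.cvtColor(c['color'],cv2.COLOR_RGB2HSV)
    m=(hsv[...,0]>15)&(hsv[...,0]<30)&(hsv[...,1]>120)&(W[...,2]>110)&(W[...,2]<150)&(W[...,1]<-60)
    v,u=np.nonzero(m); print(n,'brass',m.sum(),u.mean() if len(u) else 0,v.mean() if len(v) else 0, np.median(W[m],0))
    if len(u)>20:
        g=np.array([ray(c,a,b,125) for a,b in zip(u,v)])[:,:2].astype(np.float32)
        print(cv2.minEnclosingCircle(g))
        save(c,n+'_ring.png',(int(u.mean())-40,int(v.mean())-30,int(u.mean())+40,int(v.mean())+30),10)
```

```text
grip top 799 [528.28087281   5.17275534  77.8825078 ] ((527.3015747070312, 4.041390419006348), (24.152782440185547, 31.922826766967773), 75.69830322265625)
steel 1723 [442.39069918 -33.53333225  25.63381834] [544.73494672  41.76973833  59.95667705] (array([ 18,  85, 419,  98, 922,  36,  23,  25,  24,  23,  25,  25]), array([25.63381834, 28.49405656, 31.35429479, 34.21453301, 37.07477124,
       39.93500947, 42.79524769, 45.65548592, 48.51572414, 51.37596237,
       54.2362006 , 57.09643882, 59.95667705]))
scene brass 480 268.2583333333333 195.98333333333332 [ 552.17174079 -182.27262517  124.92542475]
((-13.41302490234375, -525.0372924804688), 708.1729125976562)
side brass 421 331.04038004750595 224.76722090261282 [ 556.77280661 -175.7423975   125.27182286]
((556.8244018554688, -180.49009704589844), 41.8878173828125)
```

View pics/w1.png

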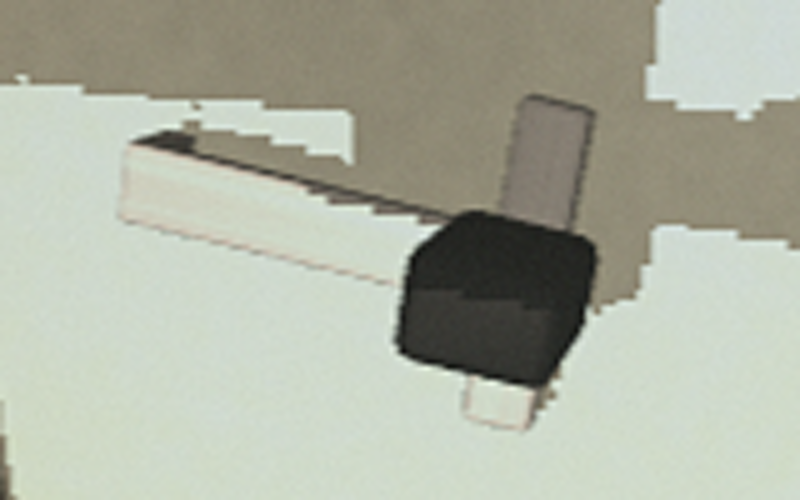

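The crop shows the black grip at about (500,300), the steel handle running left to (130,180) and the steel cross bar. This is the right spanner. Its top rectangle measures 24.2 x 31.9 mm, as specified, and the brass radius is 41.9 mm. Next I'll go over the canister to see the holes.

Request:
{"op": "carry_out", "data": {"series": [[1,[-8.6,36,0],0],[1,[-8.6,36,0],0],[1,[-8.6,36,0],0],[1,[-8.6,36,0],0],[1,[-8.6,36,0],0],[1,[0,0,0],0],[1,[0,0,0],0]]}}

```text
t: 0.88
tool_pos: [556.5, -181.9, 231.2]
ee_rot: [[1.0, -0.004, -0.0], [-0.004, -1.0, 0.0], [-0.0, -0.0, -1.0]]
ft_force: [0.8, 0.3, 0.8]
finger_gap: 85.5
```

Run:
```python
from h import *
s=bot.state(); print(s['tool_pos'],s['joint_positions'])
c=cam('wrist'); np.save('ring.npy',c,allow_pickle=True)
p=proj(c,[556.8,-180.5,125]).astype(int); print(p)
save(c,'w2.png',(p[0]-80,max(p[1]-60,0),p[0]+80,p[1]+60),5)
hsv=cv2.cvtColor(c['color'],cv2.COLOR_RGB2HSV); W=pts(c)
m=((hsv[...,0]>13)&(hsv[...,0]<32)&(hsv[...,1]>110)&(W[...,2]>105)&(W[...,2]<150))
v,u=np.nonzero(m); zs=np.median(W[m][:,2]); print(m.sum(),zs)
g=np.array([ray(c,a,b,zs) for a,b in zip(u,v)])[:,:2].astype(np.float32)
print(cv2.minEnclosingCircle(g),g.min(0),g.max(0))
print('rim', np.nanpercentile(W[(np.hypot(W[...,0]-556.8,W[...,1]+180.5)<60)][:,2],[50,90,98]))
```

```text
[ 556.52190796 -181.87018795  231.21712968] [-4.33810683e-01  3.38126654e-01  1.54255286e+00  1.55172024e-07
  1.26099131e+00 -4.30164678e-01]
[318 190]
5484 124.36630267394901
((557.3377685546875, -179.2630157470703), 42.8170280456543) [ 515.1513  -221.82684] [ 599.69116 -136.49376]
rim [292.2029207  317.509587   323.19966486]
```

View pics/w2.png

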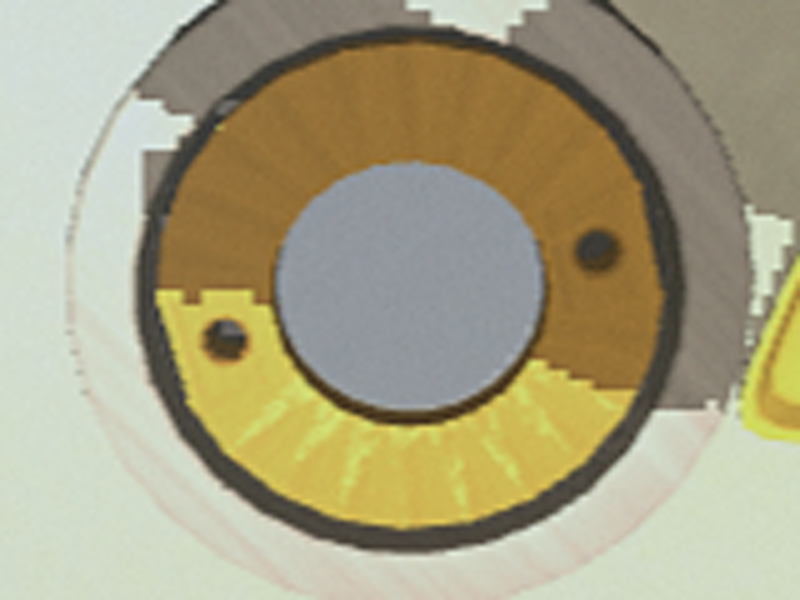

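The ring's holes are at crop (598,250) and (226,340), so the hole line lies at about 14°. I'll compute it exactly and refine the spanner measurement at the same time.

```bash
cat > holes.py <<'E'
from h import *
def holes(c,z=124.4,seeds=None,ctr=(557,-180),rng=(27,37)):
    v,u=np.mgrid[0:400,0:640]; d=np.stack([(u-c['cx'])/c['f'],(v-c['cy'])/c['f'],np.ones_like(u,float)],-1)@c['R']
    o=-c['R'].T@c['t']; G=o+d*((z-o[2])/d[...,2:]); r=np.hypot(G[...,0]-ctr[0],G[...,1]-ctr[1])
    g=c['color'].max(2).astype(int); m=((g<105)&(r>rng[0])&(r<rng[1])).astype(np.uint8)
    n,l,st,_=cv2.connectedComponentsWithStats(m)
    return [(st[i,4],G[l==i].mean(0)) for i in range(1,n) if 8<st[i,4]<400]
E
python3 - <<'E'
from holes import *
c=np.load('ring.npy',allow_pickle=True).item()
H=holes(c); print(H)
# rim outer edge centre from depth z of rim
a,b=[ray(c,*p,124.4) for p in [(357.6,180),(283.2,198)]]
print(a,b,np.hypot(*(a-b)[:2]),(a+b)/2,np.degrees(np.arctan2(*(a-b)[1::-1])))
W=pts(c); r=np.hypot(W[...,0]-557,W[...,1]+180)
for lo,hi in [(2,18),(25,40),(47,55)]: print(np.nanmedian(W[(r>lo)&(r<hi)&(W[...,2]<160)][:,2]))
E
```

```text
[(np.int32(62), array([ 588.40357982, -171.6903738 ,  124.4       ])), (np.int32(43), array([ 526.27715897, -187.10042657,  124.4       ]))]
[ 588.97519603 -171.92340026  124.4       ] [ 526.76490013 -187.45020196  124.4       ] 64.11865943082591 [ 557.87004808 -179.68680111  124.4       ] 14.01390123812502
118.2478801041262
124.3945726866548
128.74228633361926
```

Request:
{"op": "carry_out", "data": {"series": [[1,[-5.85,-37.2,0],0],[1,[-5.85,-37.2,0],0],[1,[-5.85,-37.2,0],0],[1,[-5.85,-37.2,0],0],[1,[-5.85,-37.2,0],0],[1,[0,0,0],0],[1,[0,0,0],0]]}}

```text
t: 1.52
tool_pos: [527.0, 9.4, 231.4]
ee_rot: [[1.0, 0.006, -0.0], [0.006, -1.0, 0.0], [-0.0, -0.0, -1.0]]
ft_force: [0.9, -0.1, 0.3]
finger_gap: 85.4
```

```bash
cat > grip.py <<'E'
from h import *
def grip(c,ctr=(527,4)):
    W=pts(c); r=np.hypot(W[...,0]-ctr[0],W[...,1]-ctr[1]); m=(r<30)&(W[...,2]>70)&(W[...,2]<88)
    z=np.median(W[m][:,2]); m=m&(abs(W[...,2]-z)<3); v,u=np.nonzero(m)
    g=np.array([ray(c,a,b,z) for a,b in zip(u,v)])[:,:2].astype(np.float32)
    return z,m.sum(),g.mean(0),cv2.minAreaRect(g)
def handle(c,ctr):  # handle axis
    W=pts(c); r=np.hypot(W[...,0]-ctr[0],W[...,1]-ctr[1]); m=(r>22)&(r<95)&(W[...,2]>24)&(W[...,2]<60); return W[m]
E
python3 - <<'E'
from grip import *
s=bot.state(); print(s['tool_pos'],s['joint_positions'][5])
c=cam('wrist'); print(grip(c)); H=handle(c,(527,4)); print(np.percentile(H[:,2],[5,25,50,75,95]))
far=H[(H[:,0]<500)]; print(cv2.minAreaRect(far[:,:2].astype(np.float32)),far.mean(0))
bar=H[(H[:,0]>505)]; print(cv2.minAreaRect(bar[:,:2].astype(np.float32)),bar.mean(0))
E
```

```text
[527.02505624   9.36738915 231.37872775] -0.11950890678202085
(np.float64(78.2729593803092), np.int64(696), array([527.0823   ,   4.6737356], dtype=float32), ((527.2785034179688, 4.866391181945801), (23.668840408325195, 31.162036895751953), 75.63824462890625))
[31.21298806 33.17611277 37.83144572 38.5293078  39.28182599]
((472.1362609863281, 17.555994033813477), (18.3856143951416, 60.756900787353516), 75.8095703125) [471.30596881  18.32715756  38.05241548]
((518.950439453125, 6.000892639160156), (76.0669937133789, 32.3081169128418), 75.75304412841797) [527.01699682  10.84697164  32.34842657]
```

Request:
{"op": "carry_out", "data": {"series": [[1,[0,0,0],-6.9],[1,[0,0,0],-6.9],[1,[0,0,0],-6.9],[1,[0,0,0],-6.9],[1,[0,0,0],-6.9],[1,[0,0,0],-6.9],[1,[0,0,0],-6.9],[1,[0,0,0],-6.9]]}}

```text
t: 2.23
tool_pos: [528.2, 4.9, 231.2]
ee_rot: [[0.567, 0.824, 0.0], [0.824, -0.567, -0.0], [-0.0, 0.0, -1.0]]
ft_force: [0.0, -0.6, 0.6]
finger_gap: 85.8
```

Request:
{"op": "carry_out", "data": {"series": [[1,[0,0,0],-6.8],[1,[0,0,0],-6.8],[1,[0,0,0],-6.9],[1,[0,0,0],0],[1,[0,0,0],0],[1,[0,0,0],0]]}}

```text
t: 2.73
tool_pos: [527.9, 5.4, 231.3]
ee_rot: [[0.251, 0.968, -0.0], [0.968, -0.251, -0.0], [-0.0, -0.0, -1.0]]
ft_force: [0.1, -0.3, -0.4]
finger_gap: 85.7
```

```bash
cat > tgt.py <<'E'
from h import *
def rel(target,yaw=None):
    s=bot.state(); R=s['ee_rot']; print('pos',s['tool_pos'].round(2),'yaw',np.degrees(np.arctan2(R[1,0],R[0,0])).round(2),'tilt',R[:,2].round(4),'F',s['ft_force'].round(2),'T',s['torque'].round(3),'j6',s['joint_positions'][5].round(3),'gap',s['finger_gap'].round(1))
    print('tool shift',(R.T@(np.array(target,float)-s['tool_pos'])).round(2))
    if yaw is not None: print('turn',(np.degrees(np.arctan2(R[1,0],R[0,0]))-yaw).round(2))
E
python3 - <<'E'
from grip import *; from tgt import rel
rel((527.2,4.7,42),75.7)
c=cam('wrist'); print(grip(c))
E
```

```text
Traceback (most recent call last):
  File "tgt.py", line 3, in rel
    s=bot.state(); R=s['ee_rot']; print('pos',s['tool_pos'].round(2),'yaw',np.degrees(np.arctan2(R[1,0],R[0,0])).round(2),'tilt',R[:,2].round(4),'F',s['ft_force'].round(2),'T',s['torque'].round(3),'j6',s['joint_positions'][5].round(3),'gap',s['finger_gap'].round(1))
                                                                                                                                                                                                                                                 ^^^^^^^^^^^^^^^^^^^^^
AttributeError: 'float' object has no attribute 'round'
```

```bash
sed -i "s/s\['finger_gap'\].round(1)/round(s['finger_gap'],1)/" tgt.py
python3 - <<'E'
from grip import *; from tgt import rel
rel((527.2,4.7,42),75.7)
c=cam('wrist'); print(grip(c))
E
```

```text
pos [527.92   5.44 231.25] yaw 75.46 tilt [-1.e-04 -1.e-04 -1.e+00] F [ 0.1  -0.35 -0.37] T [0.005 0.003 0.043] j6 -1.437 gap 85.7
tool shift [ -0.87  -0.51 189.25]
turn -0.24
(np.float64(78.24360624987158), np.int64(713), array([526.1338   ,   3.5120816], dtype=float32), ((526.2630004882812, 3.6487255096435547), (23.644283294677734, 30.260263442993164), 75.48107147216797))
```

Request:
{"op": "carry_out", "data": {"series": [[1,[-1.9,0,35],-0.2],[1,[0,0,35],0],[1,[0,0,35],0],[1,[0,0,30],0],[1,[0,0,20],0],[1,[0,0,15],0],[1,[0,0,0],0],[1,[0,0,0],0]], "grip_force": 45}}

```text
t: 3.45
tool_pos: [526.7, 4.1, 60.8]
ee_rot: [[0.245, 0.97, -0.002], [0.97, -0.245, 0.0], [-0.0, -0.002, -1.0]]
ft_force: [-0.2, -0.5, 0.5]
finger_gap: 85.8
```

Run:
```python
from tgt import *
rel((527.5,3.6,40),75.7)
c=cam('wrist'); save(c,'w3.png')
```

```text
pos [526.74   4.15  60.77] yaw 75.82 tilt [-2.e-03  2.e-04 -1.e+00] F [-0.17 -0.46  0.54] T [ 0.017 -0.006  0.014] j6 -1.447 gap 85.8
tool shift [-0.34  0.91 20.77]
turn 0.12
```

View pics/w3.png

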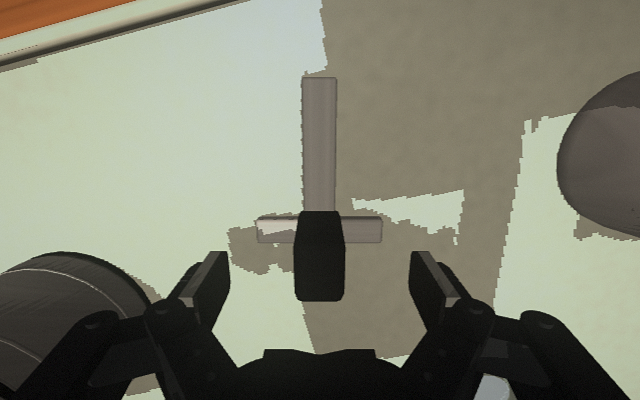

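The grip sits centred between the open pads at (319,255), with the handle straight up the picture. I'll descend and close.

Request:
{"op": "carry_out", "data": {"series": [[1,[0,0.5,10],0],[1,[0,0.4,10.5],0],[1,[0,0,0],0],[0,[0,0,0],0],[0,[0,0,0],0],[0,[0,0,0],0],[0,[0,0,0],0],[0,[0,0,0],0]], "grip_force": 60}}

```text
t: 4.17
tool_pos: [528.4, 3.9, 41.1]
ee_rot: [[0.244, 0.97, 0.001], [0.97, -0.244, -0.0], [0.0, 0.001, -1.0]]
ft_force: [0.1, -0.8, -0.5]
finger_gap: 25.5
```

Request:
{"op": "carry_out", "data": {"series": [[0,[0,0,0],0],[0,[0,0,0],0],[0,[0,0,0],0],[0,[0,0,0],0]]}}

```text
t: 4.5
tool_pos: [528.4, 3.9, 41.1]
ee_rot: [[0.244, 0.97, 0.001], [0.97, -0.244, -0.0], [0.0, 0.001, -1.0]]
ft_force: [0.3, 0.1, 5.5]
finger_gap: 23.4
```

Run:
```python
from tgt import *
rel((527.5,3.6,40),75.7)
```

```text
pos [528.38   3.91  41.12] yaw 75.9 tilt [ 5.e-04 -1.e-04 -1.e+00] F [0.31 0.14 5.53] T [0.073 0.243 0.074] j6 -1.448 gap 23.4
tool shift [-0.52 -0.77  1.12]
turn 0.2
```

Request:
{"op": "carry_out", "data": {"series": [[0,[0,0,-15],0],[0,[0,0,-35],0],[0,[0,0,-35],0],[0,[0,0,-35],0],[0,[0,0,-20],0],[0,[0,0,0],0]]}}

```text
t: 5.0
tool_pos: [531.1, 3.6, 185.1]
ee_rot: [[0.244, 0.97, 0.008], [0.97, -0.244, -0.001], [0.001, 0.008, -1.0]]
ft_force: [0.8, -0.4, -1.0]
finger_gap: 23.3
```

Request:
{"op": "carry_out", "data": {"series": [[0,[-28.7,12.3,0],0],[0,[-28.7,12.3,0],0],[0,[-28.7,12.3,0],0],[0,[-28.7,12.3,0],0],[0,[-28.7,12.3,0],0],[0,[-28.7,12.3,0],0],[0,[0,0,0],6.1],[0,[0,0,0],6.1]]}}

```text
t: 5.67
tool_pos: [557.1, -182.9, 178.7]
ee_rot: [[0.45, 0.893, -0.002], [0.893, -0.45, 0.001], [-0.0, -0.002, -1.0]]
ft_force: [0.1, 0.1, -2.4]
finger_gap: 23.6
```

Request:
{"op": "carry_out", "data": {"series": [[0,[0,0,0],6.2],[0,[0,0,0],6.2],[0,[0,0,0],6.2],[0,[0,0,0],6.2],[0,[0,0,0],6.2],[0,[0,0,0],6.2],[0,[0,0,0],6.2],[0,[0,0,0],6.2]]}}

```text
t: 6.33
tool_pos: [556.6, -180.6, 178.7]
ee_rot: [[0.971, 0.238, -0.003], [0.238, -0.971, 0.001], [-0.003, -0.002, -1.0]]
ft_force: [0.5, -0.7, -1.8]
finger_gap: 23.3
```

Request:
{"op": "carry_out", "data": {"series": [[0,[0,0,0],0],[0,[0,0,0],0],[0,[0,0,0],0]]}}

```text
t: 6.58
tool_pos: [557.2, -180.8, 179.7]
ee_rot: [[0.969, 0.247, -0.002], [0.247, -0.969, 0.001], [-0.001, -0.001, -1.0]]
ft_force: [0.0, -0.2, -1.2]
finger_gap: 23.3
```

Run:
```python
from tgt import *
rel((557.8,-180.8,160),14)
c=cam('wrist'); save(c,'w4.png'); np.save('w4.npy',c,allow_pickle=True)
```

```text
pos [ 557.15 -180.81  179.71] yaw 14.27 tilt [-1.7e-03  7.0e-04 -1.0e+00] F [ 0.02 -0.18 -1.18] T [-0.011 -0.02   0.02 ] j6 -0.681 gap 23.3
tool shift [ 0.66  0.17 19.7 ]
turn 0.27
```

View pics/w4.png

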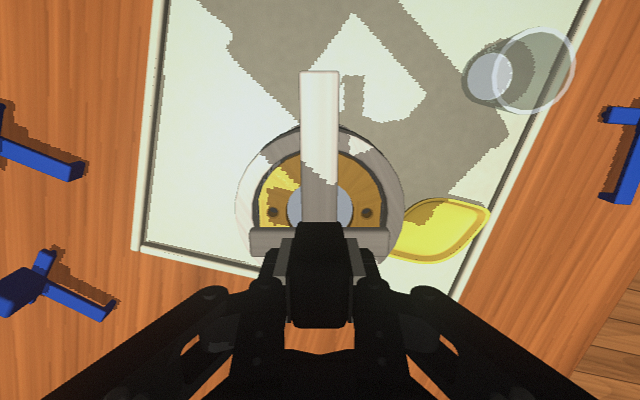

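The holes are visible at (273,212) and (366,212), and the bar spans (250..390, 243). Measuring the bar against the holes in this one picture cancels the camera bias.

```bash
cat > fit.py <<'E'
from holes import *
def fit(c,s,holez=125.0,ctr=(557.8,-180.8)):
    R=s['ee_rot'];p=s['tool_pos']; T=lambda q:(np.asarray(q)-p)@R
    W=pts(c); L=T(W)
    bar=(abs(L[...,2]-8)<7)&(abs(L[...,1])<14)&(abs(L[...,0])>24)&(abs(L[...,0])<48)
    q=L[bar]; z=np.median(q[:,2]); q=q[abs(q[:,2]-z)<2]
    print('bar',len(q),'z',z,'rect',cv2.minAreaRect(q[:,:2].astype(np.float32)))
    for sgn in (1,-1):
        k=q[q[:,0]*sgn>0]; print('  ',k[:,:2].min(0).round(1),k[:,:2].max(0).round(1))
    hd=(abs(L[...,2]-8)<9)&(L[...,1]<-24)&(L[...,1]>-85)&(abs(L[...,0])<15); h=L[hd]; print('handle',len(h),cv2.minAreaRect(h[:,:2].astype(np.float32)))
    H=[T(x) for n,x in holes(c,holez,ctr=ctr,rng=(25,39)) if n>15]; print('holes tool',[x.round(2) for x in H])
    if len(H)==2: a,b=sorted(H,key=lambda x:x[0]); print('mid',((a+b)/2).round(2),'ang deg',np.degrees(np.arctan2(b[1]-a[1],b[0]-a[0])).round(2),'sep',np.hypot(*(b-a)[:2]).round(1))
E
python3 - <<'E'
from fit import *
fit(np.load('w4.npy',allow_pickle=True).item(),bot.state())
E
```

```text
bar 1200 z 9.528903506985227 rect ((0.00722503662109375, -1.35943603515625), (16.058303833007812, 76.02436065673828), 89.83277893066406)
   [24.  -9.5] [38.   6.4]
   [-38.   -9.3] [-24.    6.8]
handle 5008 ((-0.03489875793457031, -54.50782012939453), (18.104766845703125, 60.973777770996094), 0.025414081290364265)
holes tool [array([-31.25,  -2.19,  55.04]), array([32.24, -1.63, 54.97]), array([-29.69,  10.28,  55.03]), array([30.69, 10.16, 54.96])]
```

Request:
{"op": "carry_out", "data": {"series": [[0,[0.5,-0.5,8],0.6],[0,[0,0,8],0],[0,[0,0,6],0],[0,[0,0,0],0],[0,[0,0,0],0],[0,[0,0,0],0]]}}

```text
t: 7.13
tool_pos: [558.1, -180.5, 158.7]
ee_rot: [[0.972, 0.234, -0.0], [0.234, -0.972, 0.0], [-0.0, -0.0, -1.0]]
ft_force: [0.2, -0.5, -2.1]
finger_gap: 23.4
```

Run:
```python
from fit import *; from tgt import rel
rel((557.8,-180.8,141),14)
c=cam('wrist'); save(c,'w5.png',(220,140,420,260),4); fit(c,bot.state())
```

```text
pos [ 558.14 -180.47  158.69] yaw 13.51 tilt [-2.e-04  1.e-04 -1.e+00] F [ 0.23 -0.53 -2.1 ] T [-0.036 -0.035 -0.023] j6 -0.666 gap 23.4
tool shift [-0.4   0.25 17.69]
turn -0.49
bar 1202 z 9.497021899273717 rect ((-0.06987380981445312, -1.5303630828857422), (75.93737030029297, 16.26948356628418), 0.13861890137195587)
   [24.1 -9.4] [37.9  6.7]
   [-38.   -9.8] [-24.    6.5]
handle 5004 ((-0.032006263732910156, -54.50339126586914), (60.97831726074219, 18.06526756286621), 89.91410064697266)
holes tool [array([-32.45,  -0.72,  33.91]), array([31.39, -0.87, 33.92])]
mid [-0.53 -0.79 33.92] ang deg -0.13 sep 63.8
```

View pics/w5.png

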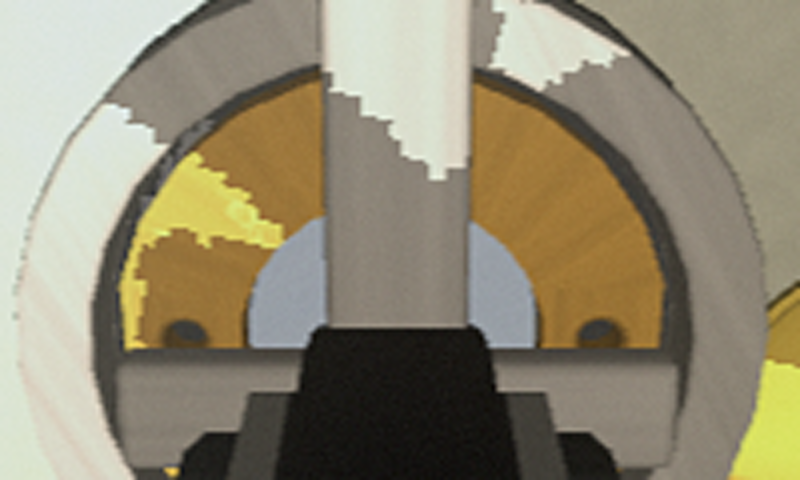

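Run:
```python
from h import *
c=np.load('w4.npy',allow_pickle=True).item(); g=c['color'].max(2).astype(int)
for u in (272,273,274,365,366,367): print('w4',u,g[200:232,u])
for v in (211,213): print(v,g[v,264:282],g[v,357:375])
c=cam('wrist'); np.save('w5.npy',c,allow_pickle=True); g=c['color'].max(2).astype(int)
for u in (265,266,267,369,370,371): print('w5',u,g[212:236,u])
for v in (222,224): print(v,g[v,257:275],g[v,361:379])
for u,v in [(262,215),(375,215),(245,210),(390,210)]: print(pts(c)[v,u])
```

```text
w4 272 [158 159 157 157 158 157 146  89  66  66  64  62  81  85  83  83  78 133
 135 156 153 153 187 224 223 223 231  85  74  79  94 107]
w4 273 [157 158 160 157 155 157 147  99  64  67  64  65  74  85  88  83  79 129
 134 154 153 150 149 187 184 185 231  83  74  79  94 111]
w4 274 [155 161 160 157 158 152 156 123  62  66  66  67  67  88  83  82  95 126
 139 151 151 150 149 145 145 145 231  84  76  81  90 110]
w4 365 [163 156 155 155 156 159 167 155 103  64  61  65  62  69  83  81  79  82
 130 138 158 157 157 157 158 160 164  73  74  81  91 112]
w4 366 [158 158 158 157 158 164 166 147  89  60  64  61  62  72  84  82  78  73
 127 133 160 153 156 158 158 158 165  73  73  80  92 110]
w4 367 [158 159 155 156 157 164 164 148  86  62  62  60  69  79  85  81  77  75
 129 129 158 156 154 151 154 155 164  73  77  81  90 111]
211 [221 218 199 142  83  77  77  71  62  65  67  68  63  78 119 144 158 159] [149 151 159 158 131  80  56  59  65  61  60  62  73  71  97 129 149 159]
213 [219 216 172 112  83  79  84  85  85  85  88  88  83  97 122 145 155 159] [149 154 158 142 105  80  69  65  69  72  
[... 447 characters left out ...]
141 144]
w5 370 [154 148 156 156 157 155 143  96  58  56  60  63  79  83  80  70  76  79
  86 111 125 133 143 142]
w5 371 [151 154 149 157 156 152 145  99  58  56  63  72  81  81  78  68  70  81
  89 111 127 133 142 142]
222 [145 148 135 108  86  71  68  63  65  60  65  58  58  76 117 143 149 152] [153 156 137  95  61  57  59  58  60  60  63  69  69  79 103 138 153 154]
224 [148 140 130  95  72  75  79  78  77  69  64  58  66  64  92 124 147 151] [150 144 111  81  65  61  64  66  72  79  81  77  72  72 101 126 146 156]
[ 523.2061799  -181.1033303   124.32035677]
[ 589.91697064 -164.80005052  124.91627769]
[ 512.28971245 -181.17737963  122.29857418]
[ 597.0463299  -158.86419114  127.17557672]
```

Run:
```python
from h import *
for n,a,b,p,yaw in [('w4',(272.9,212.2),(366.3,213.1),(557.15,-180.81,179.71),14.27),('w5',(265.7,224.3),(369.7,224.2),(558.14,-180.47,158.69),13.51)]:
    c=np.load(n+'.npy',allow_pickle=True).item(); y=np.radians(yaw)
    R=np.array([[np.cos(y),np.sin(y),0],[np.sin(y),-np.cos(y),0],[0,0,-1]])
    for z in (124.0,124.5,125):
        A,B=[(ray(c,*q,z)-p)@R for q in (a,b)]
        print(n,z,((A+B)/2).round(2),'ang',np.degrees(np.arctan2(B[1]-A[1],B[0]-A[0])).round(2),'sep',np.hypot(*(A-B)[:2]).round(2))
    W=pts(c); L=(W-p)@R
    for sg in (1,-1):
        m=(L[...,0]*sg>26)&(L[...,0]*sg<40)&(abs(L[...,1])<9)&(L[...,2]>6)&(L[...,2]<13)
        q=L[m]; print(' bar end',sg,'ymin/max',q[:,1].min().round(2),q[:,1].max().round(2),'z',np.median(q[:,2]).round(2))
    m=(abs(L[...,0])>34)&(abs(L[...,0])<41)&(L[...,1]<-2)&(L[...,1]>-12)&(L[...,2]>20); print(' ring z raw local',(p[2]-np.median(L[m][:,2])).round(2))
```

```text
w4 124.0 [ 0.76 -1.01 55.71] ang 0.52 sep 63.53
w4 124.5 [ 0.76 -1.21 55.21] ang 0.52 sep 63.37
w4 125 [ 0.76 -1.4  54.71] ang 0.52 sep 63.21
 bar end 1 ymin/max -8.99 6.54 z 9.29
 bar end -1 ymin/max -8.99 6.86 z 9.05
 ring z raw local 124.46
w5 124.0 [-0.22 -1.31 34.69] ang -0.09 sep 64.05
w5 124.5 [-0.21 -1.53 34.19] ang -0.09 sep 63.87
w5 125 [-0.21 -1.75 33.69] ang -0.09 sep 63.69
 bar end 1 ymin/max -8.99 6.82 z 8.99
 bar end -1 ymin/max -8.97 6.73 z 8.94
 ring z raw local 124.37
```

Hole midpoint (-0.2, -1.45) and bar midpoint (-0.05, -1.45) agree within 0.2 mm, and the angles agree within 0.2°. I'll lower it in small steps while watching the force.

Request:
{"op": "carry_out", "data": {"series": [[0,[-0.2,0,5],0],[0,[0,0,4],0],[0,[0,0,0],0],[0,[0,0,1],0],[0,[0,0,1],0],[0,[0,0,1],0],[0,[0,0,0],0]]}}

```text
t: 7.82
tool_pos: [557.8, -180.4, 146.6]
ee_rot: [[0.972, 0.233, -0.0], [0.233, -0.972, 0.0], [-0.0, -0.0, -1.0]]
ft_force: [0.2, 0.0, -2.9]
finger_gap: 23.4
```

```bash
python3 -c "
from tgt import *
rel((557.8,-180.8,141),14)"
```

```text
pos [ 557.84 -180.45  146.62] yaw 13.5 tilt [-3.e-04  1.e-04 -1.e+00] F [ 0.18  0.01 -2.93] T [-0.014  0.023 -0.008] j6 -0.666 gap 23.4
tool shift [-0.12  0.34  5.62]
turn -0.5
```

Request:
{"op": "carry_out", "data": {"series": [[0,[0,0,1],0],[0,[0,0,1],0],[0,[0,0,1],0],[0,[0,0,1],0],[0,[0,0,0],0],[0,[0,0,0],0]]}}

```text
t: 8.32
tool_pos: [557.9, -180.5, 142.7]
ee_rot: [[0.972, 0.233, -0.0], [0.233, -0.972, 0.0], [-0.0, -0.0, -1.0]]
ft_force: [-0.7, 0.3, -2.3]
finger_gap: 23.4
```

Request:
{"op": "carry_out", "data": {"series": [[0,[0,0,0.5],0],[0,[0,0,0],0],[0,[0,0,0],0]]}}

```text
t: 8.57
tool_pos: [557.9, -180.5, 142.3]
ee_rot: [[0.972, 0.234, -0.0], [0.234, -0.972, 0.0], [-0.0, -0.0, -1.0]]
ft_force: [-0.5, 0.7, -1.3]
finger_gap: 23.6
```

Request:
{"op": "carry_out", "data": {"series": [[0,[0,0,0.5],0],[0,[0,0,0],0],[0,[0,0,0],0]]}}

```text
t: 8.82
tool_pos: [557.9, -180.5, 141.8]
ee_rot: [[0.972, 0.233, -0.0], [0.233, -0.972, 0.0], [-0.0, -0.0, -1.0]]
ft_force: [-0.5, -0.1, -2.1]
finger_gap: 23.4
```

Request:
{"op": "carry_out", "data": {"series": [[0,[0,0,0.5],0],[0,[0,0,0],0],[0,[0,0,0],0]]}}

```text
t: 9.07
tool_pos: [557.9, -180.5, 141.4]
ee_rot: [[0.972, 0.233, -0.0], [0.233, -0.972, -0.0], [-0.0, 0.0, -1.0]]
ft_force: [-0.1, 0.4, -0.1]
finger_gap: 23.1
```

Request:
{"op": "carry_out", "data": {"series": [[0,[0,0,0.4],0],[0,[0,0,0],0],[0,[0,0,0],0]]}}

```text
t: 9.32
tool_pos: [558.0, -180.6, 141.3]
ee_rot: [[0.972, 0.233, 0.0], [0.233, -0.972, -0.0], [0.0, 0.0, -1.0]]
ft_force: [-2.5, 0.5, 4.6]
finger_gap: 23.5
```

Request:
{"op": "carry_out", "data": {"series": [[0,[0,0,0.4],0],[0,[0,0,0],0],[0,[0,0,0],0]]}}

```text
t: 9.57
tool_pos: [558.0, -180.6, 141.2]
ee_rot: [[0.972, 0.233, 0.0], [0.233, -0.972, -0.0], [0.0, 0.0, -1.0]]
ft_force: [-2.4, 1.0, 7.3]
finger_gap: 23.4
```

The spanner is seated: the force rose from contact at z = 141.3, and I expected 141.1. Now I'll turn clockwise (positive tool turn), following the thread down.

```bash
python3 -c "
from tgt import *
rel((557.9,-180.6,141.2),14)"
```

```text
pos [ 557.97 -180.57  141.19] yaw 13.5 tilt [ 2.e-04 -2.e-04 -1.e+00] F [-2.41  1.01  7.27] T [0.145 0.602 0.019] j6 -0.666 gap 23.4
tool shift [-0.07  0.01 -0.01]
turn -0.5
```

Request:
{"op": "carry_out", "data": {"series": [[0,[0,0,0],2],[0,[0,0,0.05],2],[0,[0,0,0.05],2],[0,[0,0,0.05],2],[0,[0,0,0],0],[0,[0,0,0],0]]}}

```text
t: 10.07
tool_pos: [557.8, -180.6, 141.1]
ee_rot: [[0.995, 0.096, -0.0], [0.096, -0.995, -0.0], [-0.0, 0.0, -1.0]]
ft_force: [-3.3, 0.7, 8.0]
finger_gap: 23.5
```

```bash
python3 -c "
from tgt import *
rel((557.9,-180.6,141.2),14)"
```

```text
pos [ 557.81 -180.61  141.05] yaw 5.48 tilt [-0.e+00 -3.e-04 -1.e+00] F [-3.26  0.65  7.97] T [ 0.073  0.675 -0.121] j6 -0.526 gap 23.5
tool shift [ 0.09 -0.   -0.15]
turn -8.52
```

Request:
{"op": "carry_out", "data": {"series": [[0,[0,0,0],1],[0,[0,0,0.05],1],[0,[0,0,0],1],[0,[0,0,0.05],1],[0,[0,0,0],1],[0,[0,0,0.05],1],[0,[0,0,0.05],1],[0,[0,0,0.05],1]]}}

```text
t: 10.73
tool_pos: [557.7, -180.7, 140.9]
ee_rot: [[0.999, -0.044, -0.0], [-0.044, -0.999, -0.001], [-0.0, 0.001, -1.0]]
ft_force: [-4.9, 0.8, 9.9]
finger_gap: 23.4
```

```bash
python3 -c "
from tgt import *
rel((557.9,-180.6,141.2),14); print(bot.state()['joint_efforts'])"
```

```text
pos [ 557.7  -180.69  140.92] yaw -2.52 tilt [-2.e-04 -6.e-04 -1.e+00] F [-4.85  0.83  9.94] T [0.024 0.779 0.111] j6 -0.386 gap 23.4
tool shift [ 0.2  -0.1  -0.29]
turn -16.52
[  0.38281158 -48.65888    -23.65763068   0.55652155  -1.5892626
  -0.12929614]
```

Request:
{"op": "carry_out", "data": {"series": [[0,[0,0,0],1],[0,[0,0,0],1],[0,[0,0,0],1],[0,[0,0,0.05],1],[0,[0,0,0],1],[0,[0,0,0],1],[0,[0,0,0.05],1],[0,[0,0,0],1]]}}

```text
t: 11.4
tool_pos: [557.5, -180.7, 140.8]
ee_rot: [[0.983, -0.183, -0.001], [-0.183, -0.983, -0.001], [-0.0, 0.001, -1.0]]
ft_force: [-4.7, 0.7, 9.0]
finger_gap: 23.5
```

```bash
python3 -c "
from tgt import *
rel((557.9,-180.6,141.2),14); print(bot.state()['joint_efforts'])"
```

```text
pos [ 557.51 -180.74  140.78] yaw -10.52 tilt [-6.e-04 -6.e-04 -1.e+00] F [-4.74  0.7   9.  ] T [0.008 0.861 0.118] j6 -0.247 gap 23.5
tool shift [ 0.36 -0.21 -0.42]
turn -24.52
[  0.58369908 -48.8281846  -23.86592567   0.68079321  -1.6549632
  -0.12825976]
```

Request:
{"op": "carry_out", "data": {"series": [[0,[-0.2,0,0],1],[0,[-0.1,0,0],1],[0,[0,0,0],1],[0,[0,0,0.05],1],[0,[0,0,0],1],[0,[0,0,0],1],[0,[0,0,0.05],1],[0,[0,0,0],1]]}}

```text
t: 12.07
tool_pos: [557.3, -180.7, 140.7]
ee_rot: [[0.948, -0.318, -0.0], [-0.318, -0.948, -0.001], [-0.0, 0.001, -1.0]]
ft_force: [-4.7, 0.3, 8.2]
finger_gap: 23.1
```

```bash
cat > tq.py <<'E'
from tgt import *
rel((557.9,-180.6,141.2)); print('j6 effort',bot.state()['joint_efforts'][5].round(3))
E
python3 tq.py
```

```text
pos [ 557.29 -180.75  140.65] yaw -18.52 tilt [-5.e-04 -7.e-04 -1.e+00] F [-4.71  0.26  8.16] T [0.027 0.804 0.159] j6 -0.107 gap 23.1
tool shift [ 0.53 -0.33 -0.55]
j6 effort -0.128
```

Request:
{"op": "carry_out", "data": {"series": [[0,[0,0,0],0.5],[0,[0,0,0],0.5]]}}

```text
t: 12.23
tool_pos: [557.3, -180.7, 140.6]
ee_rot: [[0.943, -0.334, -0.001], [-0.334, -0.943, -0.001], [-0.0, 0.001, -1.0]]
ft_force: [-4.7, -0.2, 8.7]
finger_gap: 23.4
```

```bash
python3 tq.py
```

```text
pos [ 557.27 -180.73  140.62] yaw -19.49 tilt [-5.e-04 -7.e-04 -1.e+00] F [-4.7  -0.17  8.71] T [-0.018  0.78   0.179] j6 -0.09 gap 23.4
tool shift [ 0.55 -0.33 -0.58]
j6 effort 0.027
```

Request:
{"op": "carry_out", "data": {"series": [[0,[0,0,0],0.4],[0,[0,0,0],0.4],[0,[0,0,0.02],0.4]]}}

```text
t: 12.48
tool_pos: [557.3, -180.8, 140.6]
ee_rot: [[0.935, -0.353, -0.0], [-0.353, -0.935, -0.001], [-0.0, 0.001, -1.0]]
ft_force: [-5.2, 0.2, 8.9]
finger_gap: 23.4
```

```bash
python3 tq.py
```

```text
pos [ 557.27 -180.77  140.65] yaw -20.69 tilt [-5.e-04 -8.e-04 -1.e+00] F [-5.24  0.23  8.88] T [-0.017  0.853  0.133] j6 -0.069 gap 23.4
tool shift [ 0.53 -0.38 -0.55]
j6 effort 0.036
```

Request:
{"op": "carry_out", "data": {"series": [[0,[0,0,0],0.4],[0,[0,0,0],0.4],[0,[0,0,0.02],0.4]]}}

```text
t: 12.73
tool_pos: [557.2, -180.7, 140.6]
ee_rot: [[0.928, -0.373, -0.001], [-0.373, -0.928, -0.001], [-0.0, 0.001, -1.0]]
ft_force: [-4.8, -0.6, 9.6]
finger_gap: 23.1
```

```bash
python3 tq.py
```

```text
pos [ 557.21 -180.74  140.6 ] yaw -21.89 tilt [-6.e-04 -7.e-04 -1.e+00] F [-4.77 -0.64  9.57] T [-0.015  0.828  0.137] j6 -0.048 gap 23.1
tool shift [ 0.59 -0.38 -0.6 ]
j6 effort 0.036
```

Request:
{"op": "carry_out", "data": {"series": [[0,[0,0,0],0.4],[0,[0,0,0],0.4],[0,[0,0,0.02],0.5]]}}

```text
t: 12.98
tool_pos: [557.2, -180.8, 140.6]
ee_rot: [[0.919, -0.394, -0.001], [-0.394, -0.919, -0.001], [-0.0, 0.001, -1.0]]
ft_force: [-5.2, 0.3, 8.4]
finger_gap: 23.3
```

```bash
python3 tq.py
```

```text
pos [ 557.2  -180.77  140.59] yaw -23.19 tilt [-6.e-04 -8.e-04 -1.e+00] F [-5.21  0.33  8.42] T [-0.015  0.863  0.145] j6 -0.026 gap 23.3
tool shift [ 0.58 -0.43 -0.61]
j6 effort -0.014
```

Request:
{"op": "carry_out", "data": {"series": [[0,[0,0,0],0.4],[0,[0,0,0],0.4],[0,[0,0,0.02],0.5]]}}

```text
t: 13.23
tool_pos: [557.2, -180.7, 140.6]
ee_rot: [[0.91, -0.415, -0.001], [-0.415, -0.91, -0.001], [-0.0, 0.001, -1.0]]
ft_force: [-4.1, -0.5, 9.1]
finger_gap: 23.5
```

```bash
python3 tq.py
```

```text
pos [ 557.16 -180.73  140.56] yaw -24.49 tilt [-7.e-04 -7.e-04 -1.e+00] F [-4.07 -0.49  9.15] T [-0.075  0.855  0.171] j6 -0.003 gap 23.5
tool shift [ 0.61 -0.42 -0.64]
j6 effort -0.014
```

Request:
{"op": "carry_out", "data": {"series": [[0,[0,0,0],0.4],[0,[0,0,0],0.4],[0,[0,0,0.02],0.5]]}}

```text
t: 13.48
tool_pos: [557.1, -180.8, 140.5]
ee_rot: [[0.9, -0.435, -0.001], [-0.435, -0.9, -0.001], [-0.0, 0.001, -1.0]]
ft_force: [-5.0, 0.1, 9.4]
finger_gap: 23.2
```

```bash
python3 tq.py
```

```text
pos [ 557.14 -180.76  140.54] yaw -25.79 tilt [-7.e-04 -8.e-04 -1.e+00] F [-5.04  0.07  9.44] T [-0.027  0.936  0.143] j6 0.02 gap 23.2
tool shift [ 0.61 -0.48 -0.66]
j6 effort -0.014
```

Request:
{"op": "carry_out", "data": {"series": [[0,[0,0,0],0.4],[0,[0,0,0],0.4],[0,[0,0,0.02],0.5]]}}

```text
t: 13.73
tool_pos: [557.2, -180.7, 140.5]
ee_rot: [[0.89, -0.455, -0.001], [-0.455, -0.89, -0.001], [-0.0, 0.001, -1.0]]
ft_force: [-4.5, 0.6, 9.1]
finger_gap: 23.1
```

```bash
python3 tq.py
```

```text
pos [ 557.18 -180.7   140.51] yaw -27.08 tilt [-7.e-04 -7.e-04 -1.e+00] F [-4.51  0.57  9.15] T [0.056 0.793 0.324] j6 0.042 gap 23.1
tool shift [ 0.6  -0.42 -0.69]
j6 effort 0.127
```

Torque is up to 0.32, so the stop has been reached (40.6°, or 0.71 rad). I'll read it again while holding.

Request:
{"op": "carry_out", "data": {"series": [[0,[0,0,0],0]]}}

```text
t: 13.82
tool_pos: [557.2, -180.7, 140.5]
ee_rot: [[0.89, -0.455, -0.001], [-0.455, -0.89, -0.001], [-0.0, 0.001, -1.0]]
ft_force: [-4.4, 0.8, 8.0]
finger_gap: 23.8
```

```bash
python3 tq.py
```

```text
pos [ 557.18 -180.68  140.51] yaw -27.08 tilt [-7.e-04 -6.e-04 -1.e+00] F [-4.36  0.76  8.05] T [0.044 0.869 0.251] j6 0.042 gap 23.8
tool shift [ 0.6  -0.4  -0.69]
j6 effort 0.348
```

Request:
{"op": "carry_out", "data": {"series": [[0,[0,0,0],0]]}}

```text
t: 13.9
tool_pos: [557.2, -180.7, 140.5]
ee_rot: [[0.89, -0.455, -0.001], [-0.455, -0.89, -0.001], [-0.0, 0.001, -1.0]]
ft_force: [-4.3, 0.0, 9.1]
finger_gap: 23.4
```

```bash
python3 tq.py
```

```text
pos [ 557.2  -180.7   140.53] yaw -27.07 tilt [-6.e-04 -6.e-04 -1.e+00] F [-4.29  0.04  9.08] T [0.021 0.852 0.232] j6 0.042 gap 23.4
tool shift [ 0.58 -0.41 -0.68]
j6 effort 0.218
```

Request:
{"op": "carry_out", "data": {"series": [[0,[0,0,0],0.4],[0,[0,0,0],0]]}}

```text
t: 14.07
tool_pos: [557.2, -180.6, 140.5]
ee_rot: [[0.887, -0.461, -0.001], [-0.461, -0.887, -0.001], [-0.0, 0.001, -1.0]]
ft_force: [-5.1, 0.0, 8.9]
finger_gap: 23.3
```

```bash
python3 tq.py
```

```text
pos [ 557.22 -180.65  140.51] yaw -27.46 tilt [-6.e-04 -7.e-04 -1.e+00] F [-5.08  0.01  8.89] T [0.052 0.806 0.414] j6 0.049 gap 23.3
tool shift [ 0.58 -0.35 -0.69]
j6 effort 0.483
```

Request:
{"op": "carry_out", "data": {"series": [[0,[0,0,0],0]]}}

```text
t: 14.15
tool_pos: [557.2, -180.6, 140.5]
ee_rot: [[0.887, -0.461, -0.001], [-0.461, -0.887, -0.001], [-0.0, 0.001, -1.0]]
ft_force: [-4.6, -0.4, 8.8]
finger_gap: 23.1
```

```bash
python3 tq.py
```

```text
pos [ 557.2  -180.64  140.53] yaw -27.44 tilt [-7.e-04 -7.e-04 -1.e+00] F [-4.62 -0.43  8.84] T [0.071 0.839 0.349] j6 0.049 gap 23.1
tool shift [ 0.6  -0.36 -0.67]
j6 effort 0.382
```

Request:
{"op": "carry_out", "data": {"series": [[0,[0,0,0],0.4],[0,[0,0,0],0]]}}

```text
t: 14.32
tool_pos: [557.2, -180.6, 140.5]
ee_rot: [[0.884, -0.467, -0.001], [-0.467, -0.884, -0.001], [-0.0, 0.001, -1.0]]
ft_force: [-4.0, 1.3, 9.0]
finger_gap: 23.7
```

```bash
python3 tq.py
```

```text
pos [ 557.19 -180.62  140.5 ] yaw -27.83 tilt [-7.e-04 -8.e-04 -1.e+00] F [-3.98  1.26  8.99] T [0.047 0.81  0.537] j6 0.056 gap 23.7
tool shift [ 0.62 -0.35 -0.7 ]
j6 effort 0.64
```

Request:
{"op": "carry_out", "data": {"series": [[0,[0,0,0],0]]}}

```text
t: 14.4
tool_pos: [557.2, -180.6, 140.5]
ee_rot: [[0.884, -0.467, -0.001], [-0.467, -0.884, -0.001], [-0.0, 0.001, -1.0]]
ft_force: [-4.7, -0.2, 8.5]
finger_gap: 23.0
```

```bash
python3 tq.py
```

```text
pos [ 557.18 -180.64  140.53] yaw -27.82 tilt [-7.e-04 -7.e-04 -1.e+00] F [-4.69 -0.22  8.52] T [0.086 0.815 0.492] j6 0.055 gap 23.0
tool shift [ 0.62 -0.37 -0.67]
j6 effort 0.543
```

Torque is about 0.5 N m. I'll unload the wind-up and lift straight out.

Request:
{"op": "carry_out", "data": {"series": [[0,[0,0,0],-0.5],[0,[0,0,0],-0.5],[0,[0,0,0],0]]}}

```text
t: 14.65
tool_pos: [557.2, -180.6, 140.5]
ee_rot: [[0.892, -0.452, -0.001], [-0.452, -0.892, -0.0], [-0.0, 0.001, -1.0]]
ft_force: [-4.5, 0.3, 9.6]
finger_gap: 23.8
```

```bash
python3 tq.py
```

```text
pos [ 557.2  -180.58  140.52] yaw -26.87 tilt [-6.e-04 -4.e-04 -1.e+00] F [-4.49  0.28  9.61] T [ 0.005  0.869 -0.079] j6 0.038 gap 23.8
tool shift [ 0.63 -0.3  -0.68]
j6 effort -0.171
```

Request:
{"op": "carry_out", "data": {"series": [[0,[0,0,-0.6],0],[0,[0,0,-0.6],0],[0,[0,0,-1],0],[0,[0,0,-2],0],[0,[0,0,-3],0],[0,[0,0,-3],0],[0,[0,0,-3],0],[0,[0,0,0],0]]}}

```text
t: 15.32
tool_pos: [558.7, -180.7, 154.0]
ee_rot: [[0.892, -0.452, 0.002], [-0.452, -0.892, -0.001], [0.002, -0.0, -1.0]]
ft_force: [-0.7, -0.3, -2.4]
finger_gap: 23.6
```

```bash
python3 tq.py
```

```text
pos [ 558.74 -180.69  153.99] yaw -26.9 tilt [ 2.3e-03 -6.0e-04 -1.0e+00] F [-0.69 -0.35 -2.42] T [-0.025  0.021 -0.021] j6 0.039 gap 23.6
tool shift [-0.82  0.31 12.79]
j6 effort -0.0
```

Request:
{"op": "carry_out", "data": {"series": [[0,[0,0,-18],0],[0,[0,0,-18],0],[0,[0,0,0],-6.8],[0,[0,0,0],-6.8],[0,[0,0,0],-6.8],[0,[0,0,0],-6.8],[0,[0,0,0],-6.8],[0,[0,0,0],-6.8]]}}

```text
t: 15.98
tool_pos: [558.0, -180.4, 189.2]
ee_rot: [[0.969, 0.246, 0.001], [0.246, -0.969, -0.0], [0.001, 0.0, -1.0]]
ft_force: [0.5, 0.5, -2.0]
finger_gap: 23.4
```

Request:
{"op": "carry_out", "data": {"series": [[0,[0,0,0],-6.8],[0,[0,0,0],-6.8],[0,[0,0,0],-6.9],[0,[0,0,0],-6.9],[0,[0,0,0],-6.9],[0,[0,0,0],-6.9],[0,[0,0,0],-6.9],[0,[0,0,0],-6.9]]}}

```text
t: 16.65
tool_pos: [558.0, -180.4, 189.2]
ee_rot: [[0.354, 0.935, 0.001], [0.935, -0.354, -0.0], [0.0, 0.001, -1.0]]
ft_force: [0.2, 0.4, -1.5]
finger_gap: 23.6
```

Request:
{"op": "carry_out", "data": {"series": [[0,[0,0,0],-6.9],[0,[28.7,-12.3,0],0],[0,[28.7,-12.3,0],0],[0,[28.7,-12.3,0],0],[0,[28.7,-12.3,0],0],[0,[28.7,-12.3,0],0],[0,[28.7,-12.3,0],0],[0,[0,0,0],0]]}}

```text
t: 17.32
tool_pos: [526.8, 9.6, 189.1]
ee_rot: [[0.243, 0.97, -0.001], [0.97, -0.243, 0.003], [0.003, -0.002, -1.0]]
ft_force: [-0.2, -0.4, -2.0]
finger_gap: 23.7
```

Request:
{"op": "carry_out", "data": {"series": [[0,[0,0,0],0],[0,[0,0,0],0]]}}

```text
t: 17.48
tool_pos: [528.9, 4.5, 189.3]
ee_rot: [[0.244, 0.97, 0.001], [0.97, -0.244, -0.001], [-0.0, 0.001, -1.0]]
ft_force: [-0.3, -0.9, -2.3]
finger_gap: 23.5
```

```bash
python3 -c "
from tgt import *
rel((528.4,3.9,41.1),75.9)"
```

```text
pos [528.89   4.47 189.28] yaw 75.86 tilt [ 1.1e-03 -5.0e-04 -1.0e+00] F [-0.33 -0.94 -2.28] T [ 0.029 -0.024 -0.017] j6 -1.446 gap 23.5
tool shift [ -0.64  -0.51 148.18]
turn -0.04
```

Lower to about 8 mm above the board, then in small steps.

Request:
{"op": "carry_out", "data": {"series": [[0,[-0.5,-0.5,35],0],[0,[0,0,35],0],[0,[0,0,30],0],[0,[0,0,25],0],[0,[0,0,14],0],[0,[0,0,0],0],[0,[0,0,0],0]]}}

```text
t: 18.07
tool_pos: [527.8, 3.2, 49.5]
ee_rot: [[0.247, 0.969, -0.001], [0.969, -0.247, 0.0], [-0.0, -0.001, -1.0]]
ft_force: [1.2, 0.1, -1.4]
finger_gap: 23.3
```

Request:
{"op": "carry_out", "data": {"series": [[0,[0,0,2],0],[0,[0,0,2],0],[0,[0,0,2],0],[0,[0,0,1],0],[0,[0,0,1],0],[0,[0,0,0],0],[0,[0,0,0],0]]}}

```text
t: 18.65
tool_pos: [527.7, 4.3, 42.1]
ee_rot: [[0.245, 0.969, 0.0], [0.969, -0.245, -0.0], [0.0, 0.0, -1.0]]
ft_force: [-0.2, -0.4, -2.1]
finger_gap: 23.6
```

```bash
python3 tq.py
```

```text
pos [527.73   4.3   42.11] yaw 75.81 tilt [ 1.e-04 -0.e+00 -1.e+00] F [-0.17 -0.45 -2.08] T [ 0.009 -0.065  0.002] j6 -1.446 gap 23.6
tool shift [-171.86   74.59  -99.09]
j6 effort -0.0
```

Request:
{"op": "carry_out", "data": {"series": [[0,[0,0,0.4],0],[0,[0,0,0.4],0],[0,[0,0,0],0],[0,[0,0,0],0]]}}

```text
t: 18.98
tool_pos: [527.8, 4.3, 41.2]
ee_rot: [[0.245, 0.969, 0.0], [0.969, -0.245, 0.0], [0.0, 0.0, -1.0]]
ft_force: [-0.7, -0.4, -1.3]
finger_gap: 23.2
```

Request:
{"op": "carry_out", "data": {"series": [[0,[0,0,0.3],0],[0,[0,0,0],0],[0,[0,0,0],0]]}}

```text
t: 19.23
tool_pos: [527.8, 4.3, 41.1]
ee_rot: [[0.245, 0.969, 0.0], [0.969, -0.245, 0.0], [0.0, 0.0, -1.0]]
ft_force: [0.0, 0.0, 3.8]
finger_gap: 23.3
```

```bash
python3 tq.py
```

```text
pos [527.82   4.26  41.13] yaw 75.8 tilt [ 2.e-04  0.e+00 -1.e+00] F [0.05 0.02 3.81] T [ 0.056  0.174 -0.012] j6 -1.446 gap 23.3
tool shift [-171.83   74.53 -100.07]
j6 effort 0.009
```

It stands on the board. I'll open, let it settle and rise.

Request:
{"op": "carry_out", "data": {"series": [[0.6,[0,0,0],0],[0.6,[0,0,0],0],[0.6,[0,0,0],0],[0.6,[0,0,0],0],[0.6,[0,0,0],0],[0.6,[0,0,0],0]]}}

```text
t: 19.73
tool_pos: [527.7, 4.2, 40.8]
ee_rot: [[0.245, 0.969, -0.0], [0.969, -0.245, 0.0], [-0.0, -0.0, -1.0]]
ft_force: [0.1, 0.1, -0.0]
finger_gap: 51.1
```

Request:
{"op": "carry_out", "data": {"series": [[0.6,[0,0,-5],0],[0.6,[0,0,-15],0],[0.6,[0,0,-30],0],[0.6,[0,0,-40],0],[0.6,[0,0,-40],0],[0.6,[0,0,-40],0],[0.6,[0,0,-20],0],[0.6,[0,0,0],0]]}}

```text
t: 20.4
tool_pos: [531.2, 3.9, 236.9]
ee_rot: [[0.245, 0.969, 0.01], [0.969, -0.245, -0.001], [0.001, 0.01, -1.0]]
ft_force: [0.7, -1.1, 0.3]
finger_gap: 51.4
```

Request:
{"op": "carry_out", "data": {"series": [[1,[0,0,0],6.8],[1,[0,0,0],6.8],[1,[0,0,0],6.8],[1,[0,0,0],6.8],[1,[0,0,0],6.8],[1,[0,0,0],6.8],[1,[0,0,0],6.8],[1,[0,0,0],6.8]]}}

```text
t: 21.07
tool_pos: [527.0, 4.3, 230.1]
ee_rot: [[0.933, 0.359, -0.002], [0.359, -0.933, 0.0], [-0.001, -0.001, -1.0]]
ft_force: [-0.3, -0.9, -0.4]
finger_gap: 85.5
```

Request:
{"op": "carry_out", "data": {"series": [[1,[0,0,0],6.8],[1,[0,0,0],6.8],[1,[0,0,0],6.8],[1,[0,0,0],1],[1,[0,0,0],0],[1,[0,0,0],0]]}}

```text
t: 21.57
tool_pos: [527.4, 4.3, 230.5]
ee_rot: [[1.0, 0.003, -0.001], [0.003, -1.0, 0.0], [-0.001, -0.0, -1.0]]
ft_force: [-0.1, -0.4, -0.2]
finger_gap: 85.4
```

Run:
```python
from grip import *; from tgt import rel
rel((556.5,-182,231),0)
c=cam('wrist'); print(grip(c)); save(c,'w6.png')
c=cam('scene'); save(c,'s6.png',(200,130,500,310),2.6)
```

```text
pos [527.36   4.26 230.46] yaw 0.18 tilt [-9.e-04  1.e-04 -1.e+00] F [-0.08 -0.39 -0.24] T [0.025 0.027 0.015] j6 -0.126 gap 85.4
tool shift [ 28.54 186.35  -0.58]
turn 0.18
(np.float64(78.26742185185263), np.int64(719), array([526.6336   ,   5.1008697], dtype=float32), ((526.6382446289062, 5.171456336975098), (23.713369369506836, 30.967090606689453), 75.65742492675781))
```

View pics/w6.png

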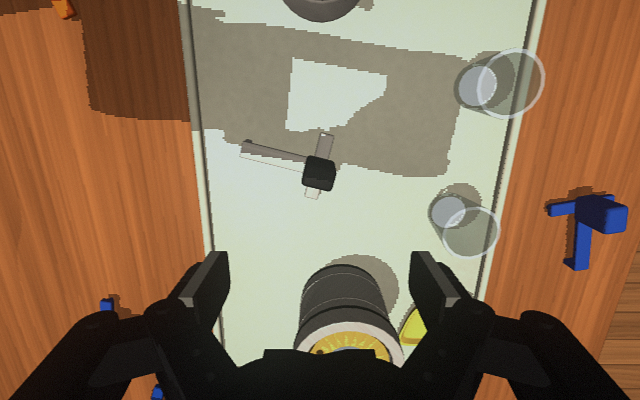

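The spanner stands upright at (318,172), back at its original place. I'll check the ring and canister from the earlier viewing pose.

Request:
{"op": "carry_out", "data": {"series": [[1,[5.8,37.2,0],0],[1,[5.8,37.2,0],0],[1,[5.8,37.2,0],0],[1,[5.8,37.2,0],0],[1,[5.8,37.2,0],0],[1,[0,0,0],0],[1,[0,0,0],0],[1,[0,0,0],0]]}}

```text
t: 22.33
tool_pos: [556.3, -181.5, 230.5]
ee_rot: [[1.0, -0.0, -0.001], [-0.0, -1.0, 0.001], [-0.001, -0.001, -1.0]]
ft_force: [-0.4, -0.2, 0.7]
finger_gap: 85.3
```

Run:
```python
from holes import *; from tgt import rel
rel((556.5,-182,231),0)
c=cam('wrist'); save(c,'w7.png',(238,130,398,250),5)
for n,cc in (('before',np.load('ring.npy',allow_pickle=True).item()),('after',c)):
    W=pts(cc); hsv=cv2.cvtColor(cc['color'],cv2.COLOR_RGB2HSV)
    m=((hsv[...,0]>13)&(hsv[...,0]<32)&(hsv[...,1]>110)&(abs(W[...,2]-124)<6)&(np.hypot(W[...,0]-557,W[...,1]+180)<46))
    z=np.median(W[m][:,2]); v,u=np.nonzero(m); g=np.array([ray(cc,a,b,z) for a,b in zip(u,v)])[:,:2].astype(np.float32)
    H=holes(cc,z); print(n,'z',z,cv2.minEnclosingCircle(g),[(k,x.round(1)) for k,x in H])
    if len(H)==2: d=H[0][1]-H[1][1]; print('angle',np.degrees(np.arctan2(d[1],d[0])))
```

```text
pos [ 556.29 -181.5   230.5 ] yaw -0.0 tilt [-9.e-04  1.e-03 -1.e+00] F [-0.36 -0.19  0.66] T [ 0.011  0.011 -0.023] j6 -0.434 gap 85.3
tool shift [ 0.2   0.49 -0.5 ]
turn -0.0
before z 124.37951919684129 ((557.3370971679688, -179.27452087402344), 42.7998161315918) [(np.int32(62), array([ 588.4, -171.7,  124.4])), (np.int32(43), array([ 526.3, -187.1,  124.4]))]
angle 13.930688043566285
after z 123.7210464471189 ((557.3740234375, -179.30618286132812), 42.727745056152344) [(np.int32(61), array([ 528.8, -165. ,  123.7])), (np.int32(51), array([ 586.3, -193.2,  123.7]))]
angle 153.89090668416353
```

View pics/w7.png

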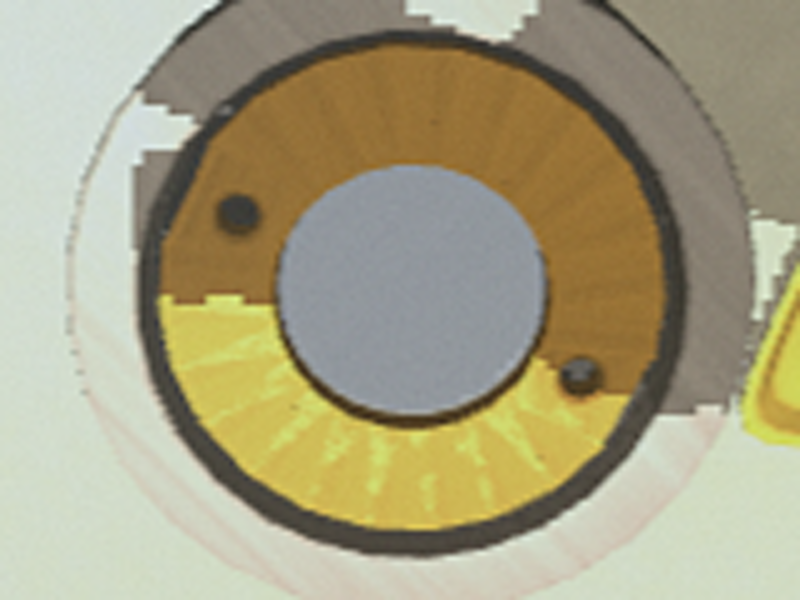

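View pics/s6.png

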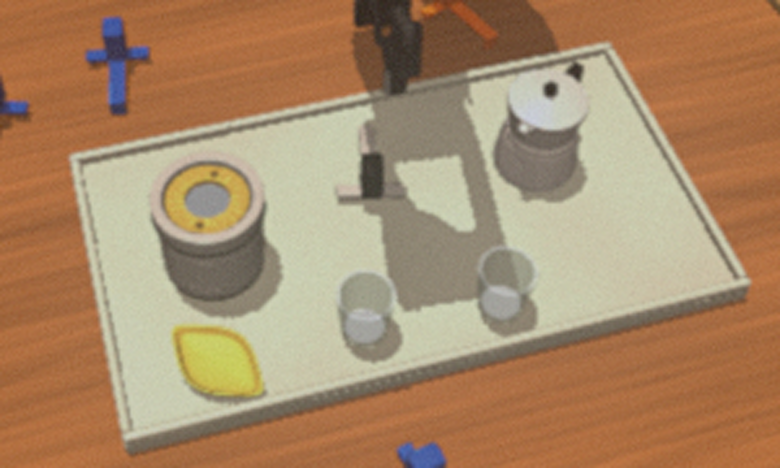

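The ring turned 40.0° clockwise and dropped 0.66 mm (the thread predicts 0.67). Its centre is unmoved to 0.05 mm, the glass is intact and the bystanders are in place. Handing in.

```bash
python3 -c "
from station import bot
print(bot.job_done(), bot.state()['t'])"
```

```text
the job is handed in; nothing more can be done
the job is handed in; nothing more can be done
```

The job is done and handed in at about 22.5 s. I took the black-gripped spanner, seated both pins until the bar touched the ring, and turned the ring clockwise to its stop. I nipped it up to 0.49–0.54 N m by the wrist sensor, unloaded it, lifted the spanner out and stood it back in its original place on the board.

**Last checks:**
- **Ring:** it turned 40.0° and sank 0.66 mm; the thread predicts 0.67 mm.
- **Canister:** the ring's centre is unmoved to within 0.05 mm. I judged that the canister had not turned only from how it looked in the pictures.
- **Spanner:** it stands upright within about 1 mm of where it started.
- **Moka pot, glasses and spoon rest:** by eye, all appear where they were.

**Readings that were off:**
- The camera had a bias of about 1–2 mm, which I cancelled by measuring the bar against the holes in one picture.
- The last joint's effort read up to 0.1 N m higher than the wrist sensor at the final nip (0.64 and 0.54 N m against 0.54 and 0.49), so I went by the wrist sensor.
- A side force of about 5 N was on the tool while turning.

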